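Empty the two-ended sample-tube caddy and check it by weight

ROBOT

A 6-joint arm with a two-finger parallel gripper is mounted at the origin on the work surface. World frame = base frame: x ahead of the robot, y to its left, z up, the work surface at z = 0. Lengths are in m, angles in rad, forces in N, time in s.
With the tool pointing down it reaches from about 0.375 to 0.9 m from the base axis. Payload 3.1 kg.
Tool frame: the origin (TCP) lies midway between the tips of the shut fingers; the grasp point (between the pads) lies 19 mm behind it; z points along the fingers, y is the line along which they close (so a half turn about z gives the same grasp; the last joint's range is limited). The gripper opens to 85 mm and grips with 20 to 120 N. Pads are 22 mm wide; open, the fingers measure 114 mm over their backs; the gripper's body (76 mm by 85 mm) begins 54 mm behind the grasp point. The pads swing forward as they close: fully open they stand 13 mm farther back than shut.
Start: joints at [-1.431, 0.527, 1.433, -0, 1.181, -0.178], TCP at [0.196, -0.593, 0.231] pointing down, gripper open.
Joint ranges: [-3.08, 3.08], [-0.75, 2.2], [0.22, 2.44], [-1.43, 4.57], [0, 2.65], [-2.85, 2.85]. Speed limits (rad/s): [2.79, 2.79, 3.14, 3.14, 3.14, 3.14].

INTERFACE

Orientations are given as a unit quaternion [x, y, z, w].
In Python, from station import manip gives the robot as it stands. The module is installed in compiled form; this text tells all that it offers.
- The arm moves only by the tool apply_moves, never from a script. Its arguments are lists of equal length, an entry for each row: "claw": the gripper's target within -1 to 1 (fully open at 1, half-way at 0, shut at -1); "travel": the shift along the tool's x, y, z scaled (see below), a list of three; "turn": the turn, a rotation vector about the tool's x, y, z scaled (see below), a list of three. In form: {"claw": [claw, ...], "travel": [[dx, dy, dz], ...], "turn": [[rx, ry, rz], ...]}. A call has 1 to 5 rows; each row is the pose to reach, as a shift and turn from the pose commanded when the call began, along the tool's axes at that moment, turning the shorter way round; what a row does not reach only later rows make up. The controller multiplies each number of a shift by 800 mm and each number of a turn by 180 degrees. A row lasts 1/12 s, in which the tool goes at most 41.7 mm and 7.16 degrees, less where a joint would pass 70% of its speed; a pose out of reach is approached as far as the arm can. A call with a number of a shift or a turn outside -1 to 1 is refused whole. A call with a gripper value outside its range is refused whole. The fingers move at their own pace and stop on an object; "newtons" is the grip in N (left out, the last holds). Time passes only in rows, so rows that repeat a pose let the fingers close. It gives the time, the measured TCP pose, the force, the opening and the grip force at its end, in the units of the state.
- manip.sense(): the state, without advancing time (a new reading comes with each control period).
- manip.snapshot(name): name is "side" or "top" or "wrist"; returns a dict with "pixels" (420x560x3 uint8, red, green, blue), "depth" (420x560 float32, m along the optical axis (not along the pixel's ray), 0 where there is no reading), "intrinsics" (3x3 intrinsics, pixels), "R" (3x3) and "t" (3): a world point X has camera coordinates R X + t. Camera axes: x right, y down, z forward; pixel columns grow to the right and rows downward; lengths in m; the calibration is good to about 2 mm. A picture is of the moment at which its call begins.
- manip.sign_off(): hands the job in; it is judged then, once.
The state is a dict: "t": time; "q": joint angles; "qd": joint speeds; "tau": joint torques, N m; "tcp_pos": TCP position; "tool_rot": TCP orientation; "force": force on the tool from outside, world axes, zero at the start; "ft_torque": the same for the moment, N m; "finger_gap": opening from 0.0 (shut) to 1.0 (fully open); "gripper_force": force on a finger pad.
Only numpy, scipy, OpenCV 4.12 (cv2) and the standard library are available. Lean on these libraries where they do the work, as an engineer would, in place of code of your own. Each camera call takes 0.05 s, during which the arm holds its last target. There are 200 camera calls.

TASK

Three used sample tubes have to end up in the steel tray; some are still hidden in the covered white caddy, in one half or both. Carry the caddy by its grip over the tray and tip one end down to let tubes roll out, then hold it level and still, clear of everything, for about two seconds to judge by its weight whether any remain, and tip the other end over the tray if they do. When it is empty, set it back down, without dropping it, upright, lined up and centred on its black plate and let go, leaving the bottle, slide box and dishes where they stand.

Things in the scene. Friction and masses are not known exactly. Their poses are not given: they have to be found in the camera images.
- caddy_grip (a point): centre of the upright grey grip plate on top of the caddy: plate 12 mm thick (along caddy x), 56 mm wide (along caddy y), 52 mm tall, solid; this point lies 70 mm above the caddy's underside and 26 mm above its roof. Grip it across its thickness. The point has the caddy's axes: x along the caddy's length, towards one of its two like open ends, z up.
- caddy: white covered caddy, loose, origin at the centre of its underside; 170 mm long (x), 82 wide (y), 44 high to its flat roof, 96 to the top of the grip plate; floor, walls and roof 4 mm. A wall across the middle makes two separate halves, each open only at its own end. Empty it weighs 350 g (335 to 365). It starts on the black plate, along it.
- caddy_end (a point): middle of the sill at the caddy's +x end, 85 mm from its centre, 6 mm above its underside (the -x end is alike). Each end is open, 74 mm wide, 36 mm high, but for a 2 mm sill on the floor. Tubes lie across the caddy and stay in when it is level; with an end tipped down more than about 35 degrees (45 is sure) the tubes of that half roll out of it, and only those.
- tube0_center (a point): one of three like capped thick-walled stainless sample tubes (steel body, black cap), a lying cylinder 62 mm long, 26 mm diameter, about 160 g (144 to 176 g); point at its centre, own y axis along the tube. Starts hidden in either half of the caddy, or already in the tray.
- tube1_center (a point): one of three like capped thick-walled stainless sample tubes (steel body, black cap), a lying cylinder 62 mm long, 26 mm diameter, about 160 g (144 to 176 g); point at its centre, own y axis along the tube. Starts hidden in either half of the caddy, or already in the tray.
- tube2_center (a point): one of three like capped thick-walled stainless sample tubes (steel body, black cap), a lying cylinder 62 mm long, 26 mm diameter, about 160 g (144 to 176 g); point at its centre, own y axis along the tube. Starts hidden in either half of the caddy, or already in the tray.
- tray: fixed open square stainless tray, 210 x 210 mm outside, 202 mm inside, walls 45 mm high, inner floor 10 mm above the table; origin at the centre of its underside on the table, x and y along its sides
- plate: fixed black plate 200 mm (x) by 110 mm (y), 6 mm thick, lying on the table; origin at the centre of its underside. The caddy belongs centred on it, lengthways along x, either way round
- bottle: amber bottle with white cap, 68 mm diameter, 150 mm tall, bystander; origin under its centre
- slidebox: grey slide box 90 x 170 x 34 mm, bystander; origin under its centre
- dishes: clear round stack of dishes, 90 mm diameter, 45 mm tall, bystander; origin under its centre
Not all that is in view belongs to the job. Leave any brown, green or pink look-alike of the part that bears tube1_center alone.

How it is judged:
By the outcome, as a careful person would: the job done as asked, in the order asked, and still so for the second after the job is handed in, with the robot touching nothing.
It also fails if it takes over 64 s, if anything falls off the work surface, if the arm or the gripper's body presses on something with over 40 N, if the wrist force passes 120 N, or if a joint passes its speed limit or range.

## Working session

There is one attempt and no reset: what is moved stays moved. The work goes in short steps, Python scripts to look and compute and a tool call to move; the robot and the scene stay as the last step left them, time stands still between calls to the robot, and variables do not carry over. Pictures are saved under pics/ and viewed, at most 10 in all, crops included, and the job is handed in when it is done.

Besides the shell and the picture viewer there is one more tool, called after ">>>" as name(argument=value, ...), one argument or row to a line, values as JSON. apply_moves: Moves the arm, as the interface text tells. Shifts and turns lie within -1 to 1; 1 stands for 800 mm of shift or 180 degrees of turn. Its arguments: {"type":"object","properties":{"claw":{"type":"array","items":{"type":"number"}},"travel":{"type":"array","items":{"type":"array","items":{"type":"number"}}},"turn":{"type":"array","items":{"type":"array","items":{"type":"number"}}},"newtons":{"type":"number"}},"required":["claw","travel","turn"]}

```bash
mkdir -p pics; cat > h.py <<'E'
import numpy as np, cv2
from station import manip
def shot(n,name=None):
    s=manip.snapshot(n)
    if name: cv2.imwrite(f"pics/{name}.png",s["pixels"][:,:,::-1])
    return s
def cloud(s):
    K=s["intrinsics"];d=s["depth"];v,u=np.mgrid[:d.shape[0],:d.shape[1]]
    c=np.stack([(u-K[0,2])/K[0,0]*d,(v-K[1,2])/K[1,1]*d,d],-1)
    return (c-s["t"])@s["R"]   # R^T (c-t)
def ray(s,u,v,z):
    K=s["intrinsics"];o=-s["R"].T@s["t"];r=s["R"].T@np.array([(u-K[0,2])/K[0,0],(v-K[1,2])/K[1,1],1])
    return o+r*(z-o[2])/r[2]
E
python3 - <<'E'
from h import *
for n in("top","side"):
    s=shot(n,n+"0"); np.savez(n+"0.npz",**s); print(n,-s["R"].T@s["t"])
print(manip.sense())
E
```

```text
top [0.32515257 0.01045474 1.23580288]
side [0.35844678 0.90211052 0.66835831]
{'t': 0.1, 'q': array([-1.43046578e+00,  5.28390436e-01,  1.43375993e+00, -1.75671731e-05,
        1.18140720e+00, -1.78523860e-01]), 'qd': array([ 0.00080667, -0.00275397, -0.00296597, -0.000465  ,  0.00107989,
       -0.00023357]), 'tau': array([-2.66986365e-05, -4.43304992e+01, -1.78585768e+01, -2.80014692e-04,
        3.85096107e-03, -9.67618348e-06]), 'tcp_pos': array([ 0.19584273, -0.59285143,  0.23042542]), 'tool_rot': array([ 9.87317371e-01,  1.58755926e-01,  1.06392286e-05, -9.82434189e-04]), 'force': array([-0.20560278,  0.22023849,  0.037898  ]), 'ft_torque': array([-0.00102597, -0.00544616,  0.03515857]), 'gripper_force': 0.0, 'finger_gap': 1.002684478090954}
```

View pics/top0.png

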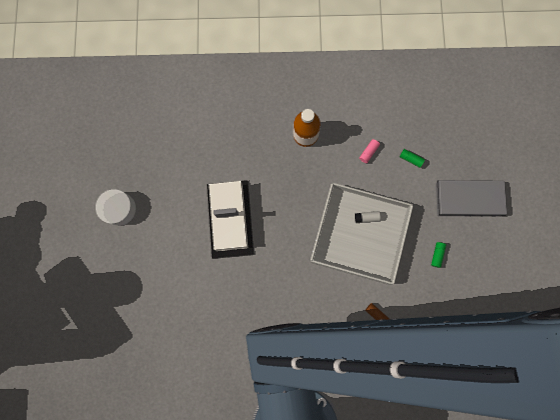

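View pics/side0.png

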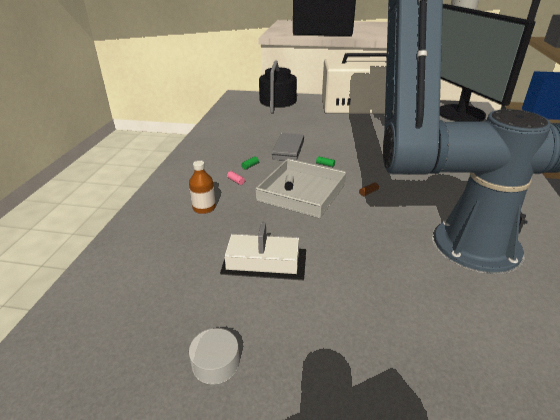

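The top view shows the white caddy on the black plate at (229,217), with its grip plate at (229,212). The tray is at (363,233) with one steel tube in it at (369,217). Bystanders are the bottle (307,127), slide box (472,198) and dishes (115,207). The look-alikes are pink (370,151), green (413,158) and (439,255), and brown (376,312). The only steel tube with a black cap in view is the one already in the tray, so two should be in the caddy.

```bash
python3 - <<'E'
from h import *
s=dict(np.load("top0.npz")); P=cloud(s); im=s["pixels"].astype(int); hsv=cv2.cvtColor(s["pixels"],cv2.COLOR_RGB2HSV)
def rect(m,name,z):
    c=max(cv2.findContours(m.astype(np.uint8),0,2)[0],key=cv2.contourArea)
    b=cv2.boxPoints(cv2.minAreaRect(c)); w=np.array([ray(s,u,v,z) for u,v in b])[:,:2]
    e=w[1]-w[0],w[2]-w[1]; L=[np.linalg.norm(x) for x in e]; l=e[int(np.argmax(L))]
    print(name,"c",w.mean(0).round(4),"size",np.round(L,4),"yaw",np.degrees(np.arctan2(l[1],l[0])).round(1),b.mean(0))
Z=P[...,2]; v,u=np.mgrid[:420,:560]
win=lambda a,b,c,d:(u>a)&(u<b)&(v>c)&(v<d)
W=win(195,265,165,270)
print("roof z",np.median(Z[win(222,240,225,245)]),"grip z",Z[W].max(),"tray floor",np.median(Z[win(350,380,240,260)]),"plate",np.median(Z[win(212,248,251,254)]))
rect(W&(Z>0.035)&(Z<0.065),"roof",0.050)
rect(W&(Z>0.085),"grip top",0.102)
rect(W&(im.max(2)<25)|(W&(Z>0.03)),"plate+",0.006)
T=win(300,425,175,290)
rect(T&(Z>0.03),"tray rim",0.045)
for n,a,z in(("bottle",(285,330,100,150),.15),("box",(430,515,170,225),.034),("dish",(90,140,180,230),.045)):
    m=win(*a)&(Z>z-.012); print(n,P[m].mean(0).round(3), Z[win(*a)].max())
m=win(352,388,207,226)&(Z>0.02)&(Z<.045); print("tube",P[m].mean(0),Z[m].max())
E
```

```text
roof z 0.049674648043751386 grip z 1.2358028810285924 tray floor 0.010328831251820542 plate 0.0054181243744749405
roof c [0.5299 0.158 ] size [0.0845 0.171 ] yaw -175.7 [227.70001 214.90002]
grip top c [0.5286 0.1571] size [0.056 0.015] yaw -86.4 [225.36899 211.42761]
plate+ c [0.5367 0.1595] size [0.1088 0.1794] yaw -175.9 [229.20209 215.1593 ]
tray rim c [ 0.4767 -0.1821] size [0.2127 0.2215] yaw -107.0 [362.57697 233.38461]
bottle [ 0.725 -0.044  0.215] 1.2358028810285924
box [ 0.562 -0.466  0.042] 1.2358028810285924
dish [0.556 0.447 0.056] 1.2358028810285924
tube [ 0.51951232 -0.1986436   0.0329482 ] 0.04425830202294923
```

```bash
cat >> h.py <<'E'
from scipy.spatial.transform import Rotation as Ro
def down(yaw,tilt=0):
    # tool down, caddy x (=tool y) at yaw deg; tilt>0 puts caddy +x end down
    y=np.radians(yaw); B=np.array([[-np.sin(y),np.cos(y),0],[np.cos(y),np.sin(y),0],[0,0,-1]]).T
    return Ro.from_matrix(B)*Ro.from_rotvec([-np.radians(tilt),0,0])
def plan(targets,start=None):
    """targets: list of (TCP pos, Rotation, legs); prints rounded leg moves, chained"""
    if start is None:
        st=manip.sense(); start=(st["tcp_pos"],Ro.from_quat(st["tool_rot"]))
    p,R=start
    for tp,TR,n in targets:
        rv=(R.inv()*TR).as_rotvec(); p0,R0=p,R; tp=np.array(tp)
        for k in range(1,n+1):
            wp=p0+(tp-p0)*k/n; WR=R0*Ro.from_rotvec(rv*k/n)
            d=np.round(R.inv().apply(wp-p)/.8,4); r=np.round((R.inv()*WR).as_rotvec()/np.pi,4)
            print(d.tolist(),r.tolist(),"mm",np.linalg.norm(d*800).round(),"deg",np.linalg.norm(r*180).round(1))
            p=p+R.apply(d*.8); R=R*Ro.from_rotvec(r*np.pi)
def grip2tcp(g,R): return np.array(g)+R.apply([0,0,.019])
E
python3 - <<'E'
from h import *
D=down(4)
plan([([.529,.1575,.20],D,5)],)
E
```

```text
[0.1379, -0.152, 0.0079] [-0.0001, -0.0001, -0.0841] mm 164.0 deg 15.1
[0.1728, -0.1107, 0.0079] [-0.0001, -0.0001, -0.0842] mm 164.0 deg 15.2
[0.1958, -0.0617, 0.0078] [-0.0001, -0.0001, -0.0841] mm 164.0 deg 15.1
[0.205, -0.0085, 0.0077] [-0.0001, -0.0001, -0.0842] mm 164.0 deg 15.2
[0.2002, 0.0455, 0.0076] [-0.0001, -0.0001, -0.0841] mm 164.0 deg 15.1
```

>>> apply_moves(
  claw=[1,1,1,1,1],
  travel=[
    [0.138,-0.152,0.008],
    [0.138,-0.152,0.008],
    [0.138,-0.152,0.008],
    [0.138,-0.152,0.008],
    [0.138,-0.152,0.008],
  ],
  turn=[
    [0,0,-0.084],
    [0,0,-0.084],
    [0,0,-0.084],
    [0,0,-0.084],
    [0,0,-0.084],
  ],
  newtons=100,
)

```text
t: 0.52
tcp_pos: [0.2638, -0.4341, 0.2236]
tool_rot: [0.957, 0.289, 0.001, -0.005]
force: [-0.7, 0.8, -0.1]
finger_gap: 1.003
gripper_force: 0.0
```

>>> apply_moves(
  claw=[1,1,1,1,1],
  travel=[
    [0.173,-0.111,0.008],
    [0.173,-0.111,0.008],
    [0.173,-0.111,0.008],
    [0.173,-0.111,0.008],
    [0.173,-0.111,0.008],
  ],
  turn=[
    [0,0,-0.084],
    [0,0,-0.084],
    [0,0,-0.084],
    [0,0,-0.084],
    [0,0,-0.084],
  ],
)

```text
t: 0.93
tcp_pos: [0.3293, -0.2852, 0.2176]
tool_rot: [0.911, 0.413, 0.0, -0.004]
force: [-0.5, 0.5, -0.3]
finger_gap: 0.995
gripper_force: 0.0
```

>>> apply_moves(
  claw=[1,1,1,1,1],
  travel=[
    [0.196,-0.062,0.008],
    [0.196,-0.062,0.008],
    [0.196,-0.062,0.008],
    [0.196,-0.062,0.008],
    [0.196,-0.062,0.008],
  ],
  turn=[
    [0,0,-0.084],
    [0,0,-0.084],
    [0,0,-0.084],
    [0,0,-0.084],
    [0,0,-0.084],
  ],
)

```text
t: 1.35
tcp_pos: [0.3966, -0.1368, 0.2117]
tool_rot: [0.848, 0.53, 0.0, -0.002]
force: [-0.4, -0.6, 0.3]
finger_gap: 1.002
gripper_force: 0.0
```

>>> apply_moves(
  claw=[1,1,1,1,1],
  travel=[
    [0.205,-0.0085,0.008],
    [0.205,-0.0085,0.008],
    [0.205,-0.0085,0.008],
    [0.205,-0.0085,0.008],
    [0.205,-0.0085,0.008],
  ],
  turn=[
    [0,0,-0.084],
    [0,0,-0.084],
    [0,0,-0.084],
    [0,0,-0.084],
    [0,0,-0.084],
  ],
)

```text
t: 1.77
tcp_pos: [0.4652, 0.0117, 0.2056]
tool_rot: [0.771, 0.637, 0.001, 0.0]
force: [-0.1, 0.6, 0.6]
finger_gap: 1.004
gripper_force: 0.0
```

>>> apply_moves(
  claw=[1,1,1,1,1],
  travel=[
    [0.2,0.0455,0.008],
    [0.2,0.0455,0.008],
    [0.2,0.0455,0.008],
    [0.2,0.0455,0.008],
    [0.2,0.0455,0.008],
  ],
  turn=[
    [0,0,-0.084],
    [0,0,-0.084],
    [0,0,-0.084],
    [0,0,-0.084],
    [0,0,-0.084],
  ],
)

```text
t: 2.18
tcp_pos: [0.5333, 0.1614, 0.1992]
tool_rot: [0.681, 0.732, 0.003, 0.001]
force: [0.8, -0.8, -0.3]
finger_gap: 1.0
gripper_force: 0.0
```

```bash
python3 - <<'E'
from h import *
s=shot("wrist","w1"); P=cloud(s); Z=np.where(s["depth"]>0,P[...,2],9)
for n,lo,hi in(("grip",.09,.108),("roof",.044,.056),("plate",.003,.009)):
    m=(Z>lo)&(Z<hi)&(np.hypot(P[...,0]-.53,P[...,1]-.158)<.13)
    if n=="plate": m&=s["pixels"].max(2)<40
    q=P[m][:,:2].astype(np.float32)
    if len(q)<30: print(n,len(q)); continue
    r=cv2.minAreaRect(q*1000); print(n,len(q),r, q.min(0),q.max(0))
st=manip.sense(); print(st["t"],st["tcp_pos"],Ro.from_quat(st["tool_rot"]).as_matrix().round(4).tolist(),st["force"])
E
```

```text
grip 1151 ((529.5910034179688, 162.0052490234375), (12.010930061340332, 55.83090591430664), 4.759627819061279) [0.5216159  0.13417497] [0.53748494 0.18999085]
roof 15530 ((529.5662231445312, 161.48379516601562), (170.3258056640625, 82.49491882324219), 4.732255458831787) [0.44142684 0.11439787] [0.61738926 0.20940521]
plate 423 ((525.8379516601562, 162.19509887695312), (196.29922485351562, 103.22132873535156), 4.106687545776367) [0.42507407 0.10384549] [0.62093484 0.2201664 ]
2.2333 [0.53141199 0.15870392 0.19892798] [[-0.0718, 0.9974, 0.0013], [0.9974, 0.0718, 0.0001], [0.0, 0.0013, -1.0]] [-0.72386914 -0.68157589 -0.03229421]
```

View pics/w1.png

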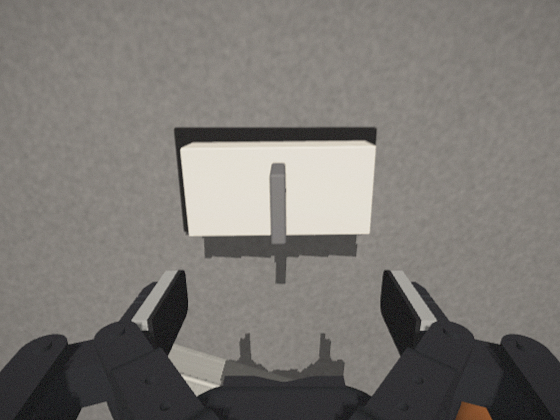

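The wrist view shows the caddy roof centred near (278,190) and the grip plate at (278,205). It sits between and ahead of the open fingers, with the black plate showing around it. The sizes match (170x82 and 12x56 mm), with yaw about 4.6°.

```bash
python3 - <<'E'
from h import *
plan([([.5296,.160,.060],down(4.6),1)])
E
```

```text
[0.0018, -0.0024, 0.1737] [0.0004, -0.0, -0.0027] mm 139.0 deg 0.5
```

>>> apply_moves(
  claw=[1,1,1,1,1],
  travel=[
    [0.002,-0.0024,0.035],
    [0.002,-0.0024,0.08],
    [0.002,-0.0024,0.12],
    [0.002,-0.0024,0.155],
    [0.002,-0.0024,0.1735],
  ],
  turn=[
    [0.0004,0,-0.0027],
    [0.0004,0,-0.0027],
    [0.0004,0,-0.0027],
    [0.0004,0,-0.0027],
    [0.0004,0,-0.0027],
  ],
)

```text
t: 2.65
tcp_pos: [0.5254, 0.1559, 0.0574]
tool_rot: [0.68, 0.733, -0.003, -0.002]
force: [-0.3, 0.1, 0.1]
finger_gap: 0.999
gripper_force: 0.0
```

>>> apply_moves(
  claw=[1,1],
  travel=[
    [0,0,0],
    [0,0,0],
  ],
  turn=[
    [0,0,0],
    [0,0,0],
  ],
)

```text
t: 2.82
tcp_pos: [0.5271, 0.1567, 0.0599]
tool_rot: [0.68, 0.733, -0.002, -0.001]
force: [0.6, 0.1, 0.2]
finger_gap: 0.998
gripper_force: 0.0
```

```bash
python3 - <<'E'
from h import *
plan([([.5296,.159,.060],down(4.6),1)])
st=manip.sense();print(st["tcp_pos"],st["tool_rot"])
E
```

```text
[0.0027, 0.0033, -0.0002] [-0.0013, 0.0001, -0.0019] mm 3.0 deg 0.4
[0.52713497 0.15666125 0.05989016] [ 0.68033923  0.73289459 -0.00158827 -0.00123391]
```

>>> apply_moves(
  claw=[1,0.2,-1,-1,-1],
  travel=[
    [0.0027,0.0033,0],
    [0.0027,0.0033,0],
    [0.0027,0.0033,0],
    [0.0027,0.0033,0],
    [0.0027,0.0033,0],
  ],
  turn=[
    [-0.0013,0,-0.0019],
    [-0.0013,0,-0.0019],
    [-0.0013,0,-0.0019],
    [-0.0013,0,-0.0019],
    [-0.0013,0,-0.0019],
  ],
  newtons=100,
)

```text
t: 3.23
tcp_pos: [0.5306, 0.1609, 0.0614]
tool_rot: [0.677, 0.736, 0.002, 0.001]
force: [1.0, -0.0, -0.6]
finger_gap: 0.456
gripper_force: 0.0
```

>>> apply_moves(
  claw=[-1,-1,-1,-1,-1],
  travel=[
    [0,0,0],
    [0,0,0],
    [0,0,0],
    [0,0,0],
    [0,0,0],
  ],
  turn=[
    [0,0,0],
    [0,0,0],
    [0,0,0],
    [0,0,0],
    [0,0,0],
  ],
)

```text
t: 3.65
tcp_pos: [0.5302, 0.1609, 0.061]
tool_rot: [0.677, 0.736, 0.001, 0.001]
force: [-0.2, 0.4, 5.3]
finger_gap: 0.125
gripper_force: 98.1
```

>>> apply_moves(
  claw=[-1,-1,-1,-1,-1],
  travel=[
    [0,0,-0.02],
    [0,0,-0.06],
    [0,0,-0.11],
    [0,0,-0.16],
    [0,0,-0.2],
  ],
  turn=[
    [0,0,0],
    [0,0,0],
    [0,0,0],
    [0,0,0],
    [0,0,0],
  ],
)

```text
t: 4.07
tcp_pos: [0.5289, 0.1607, 0.2214]
tool_rot: [0.678, 0.736, 0.0, 0.0]
force: [0.8, 0.1, -6.6]
finger_gap: 0.128
gripper_force: 98.3
```

>>> apply_moves(
  claw=[-1,-1,-1,-1,-1],
  travel=[
    [0,0,0],
    [0,0,0],
    [0,0,0],
    [0,0,0],
    [0,0,0],
  ],
  turn=[
    [0,0,0],
    [0,0,0],
    [0,0,0],
    [0,0,0],
    [0,0,0],
  ],
)

```text
t: 4.48
tcp_pos: [0.5278, 0.1606, 0.2176]
tool_rot: [0.678, 0.735, -0.001, -0.001]
force: [0.4, 0.1, -6.0]
finger_gap: 0.128
gripper_force: 100.8
```

```bash
python3 - <<'E'
from h import *
F=[]
for i in range(4):
    shot("top"); st=manip.sense(); F.append(st["force"])
print(np.array(F).round(2).tolist(),st["tcp_pos"],st["q"].round(3),st["t"])
R=down(-19); c=np.array([.477,-.182]); d=np.array([np.cos(np.radians(-19)),np.sin(np.radians(-19))])
# above the tray, level, grip at z .22, shifted 30 mm inward; then tip far end down 48
g=np.r_[c-d*.03,.22]; g2=np.r_[c-d*.03,.185]
T=down(-19,48)
plan([(grip2tcp(g,R),R,2),(grip2tcp(g2,T),T,2)])
E
```

```text
[[0.38, -0.58, -6.7], [-0.56, 0.08, -6.18], [0.46, -0.11, -6.26], [0.63, 0.47, -6.48]] [0.52932527 0.16067964 0.21935731] [ 0.093  0.446  1.628 -0.     1.067  0.011] 4.6833
[-0.2032, -0.0673, 0.0114] [0.0001, -0.0, 0.0658] mm 171.0 deg 11.8
[-0.2128, -0.0241, 0.0115] [0.0001, -0.0, 0.0658] mm 172.0 deg 11.8
[0.0, 0.0088, 0.0179] [-0.1333, -0.0, -0.0] mm 16.0 deg 24.0
[0.0, 0.0008, 0.02] [-0.1334, -0.0, -0.0] mm 16.0 deg 24.0
```

>>> apply_moves(
  claw=[-1,-1,-1,-1,-1],
  travel=[
    [-0.203,-0.067,0.011],
    [-0.203,-0.067,0.011],
    [-0.203,-0.067,0.011],
    [-0.203,-0.067,0.011],
    [-0.203,-0.067,0.011],
  ],
  turn=[
    [0,0,0.066],
    [0,0,0.066],
    [0,0,0.066],
    [0,0,0.066],
    [0,0,0.066],
  ],
)

```text
t: 5.1
tcp_pos: [0.4882, -0.0116, 0.2111]
tool_rot: [0.751, 0.66, -0.001, 0.002]
force: [0.4, 1.1, -6.9]
finger_gap: 0.124
gripper_force: 100.8
```

>>> apply_moves(
  claw=[-1,-1,-1,-1,-1],
  travel=[
    [-0.05,-0.006,0.003],
    [-0.1,-0.012,0.006],
    [-0.15,-0.018,0.009],
    [-0.19,-0.022,0.01],
    [-0.213,-0.024,0.011],
  ],
  turn=[
    [0,0,0.02],
    [0,0,0.035],
    [0,0,0.05],
    [0,0,0.06],
    [0,0,0.066],
  ],
)

```text
t: 5.52
tcp_pos: [0.4491, -0.176, 0.2027]
tool_rot: [0.816, 0.579, 0.001, 0.002]
force: [0.9, 0.5, -7.0]
finger_gap: 0.124
gripper_force: 100.8
```

>>> apply_moves(
  claw=[-1,-1,-1],
  travel=[
    [0,0,0],
    [0,0,0],
    [0,0,0],
  ],
  turn=[
    [0,0,0],
    [0,0,0],
    [0,0,0],
  ],
)

```text
t: 5.77
tcp_pos: [0.4492, -0.1716, 0.2025]
tool_rot: [0.815, 0.58, 0.001, 0.0]
force: [-0.6, -0.2, -6.4]
finger_gap: 0.13
gripper_force: 100.8
```

```bash
python3 - <<'E'
from h import *
s=shot("top","t2"); np.savez("t2.npz",**s)
im=s["pixels"].astype(int); v,u=np.mgrid[:420,:560]
m=((im.max(2)<30)&(u>195)&(u<265)&(v>165)&(v<270)).astype(np.uint8)
c=max(cv2.findContours(m,0,2)[0],key=cv2.contourArea); r=cv2.minAreaRect(c); b=cv2.boxPoints(r)
w=np.array([ray(s,x,y,.006) for x,y in b])[:,:2]; e=w[1:]-w[:-1]
print("plate",r,"c",w.mean(0),np.linalg.norm(e,axis=1),np.degrees(np.arctan2(e[:,1],e[:,0])),cv2.contourArea(c))
st=manip.sense();print(st["tcp_pos"],st["tool_rot"],st["force"],st["q"].round(2))
R=down(-19);c=np.array([.477,-.182]); d=np.array([np.cos(np.radians(-19)),np.sin(np.radians(-19))]);T=down(-19,48)
plan([(grip2tcp(np.r_[c-d*.03,.185],T),T,2)])
E
```

```text
plate ((208.0, 184.0), (0.0, 0.0), 0.0) c [0.62090822 0.21578751] [0. 0. 0.] [0. 0. 0.] 0.0
[ 0.44918119 -0.17116074  0.20248261] [8.14248008e-01 5.80515827e-01 1.23532328e-03 1.73645990e-04] [ 0.61564686 -0.31575464 -6.96660508] [-0.6   0.38  1.82  0.    0.94 -0.27]
[-0.0008, 0.0087, 0.0189] [-0.1331, -0.0002, -0.0002] mm 17.0 deg 24.0
[-0.0007, 0.0003, 0.0208] [-0.133, -0.0003, -0.0002] mm 17.0 deg 23.9
```

View pics/t2.png

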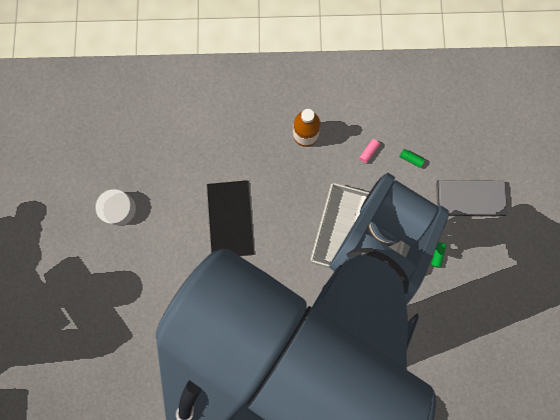

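The top view shows the plate uncovered at about (231,218), with its lower left corner just touched by the arm. The gripper is over the tray at about (385,220). Before tipping, I'm correcting the tilt sign in my helper and measuring the plate.

```bash
sed -i 's/\[-np.radians(tilt),0,0\]/[np.radians(tilt),0,0]/' h.py; python3 - <<'E'
from h import *
s=dict(np.load("t2.npz")); im=s["pixels"].astype(int); v,u=np.mgrid[:420,:560]
print(im[218,231],im[218,200])
m=((im.max(2)<55)&(u>195)&(u<262)&(v>172)&(v<262)).astype(np.uint8); m=cv2.morphologyEx(m,cv2.MORPH_OPEN,np.ones((3,3)))
c=max(cv2.findContours(m,0,2)[0],key=cv2.contourArea); r=cv2.minAreaRect(c); b=cv2.boxPoints(r)
w=np.array([ray(s,x,y,.006) for x,y in b])[:,:2]; e=w[1:]-w[:-1]
print("plate",r,"c",w.mean(0),np.linalg.norm(e,axis=1),np.degrees(np.arctan2(e[:,1],e[:,0])))
c=np.array([.477,-.182]); d=np.array([np.cos(np.radians(-19)),np.sin(np.radians(-19))])
A=down(-19,30);T=down(-19,48);g=np.r_[c-d*.03,.185]
print(T.apply([0,1,0]))
plan([(grip2tcp(g,A),A,1),(grip2tcp(g,T),T,1)])
E
```

```text
[39 37 36] [154 147 141]
plate ((229.7968292236328, 218.82730102539062), (74.08121490478516, 41.700984954833984), 85.36454010009766) c [0.52717138 0.15798438] [0.11082889 0.19738656 0.10793163] [ -86.48460344 -175.90626651   93.43636962]
[ 0.63267542 -0.21784762 -0.74314483]
[-0.0016, -0.0122, 0.0424] [0.1672, -0.0006, 0.0] mm 35.0 deg 30.1
[0.0, -0.0073, -0.0012] [0.1, 0.0, 0.0] mm 6.0 deg 18.0
```

>>> apply_moves(
  claw=[-1,-1,-1,-1,-1],
  travel=[
    [-0.0003,-0.0025,0.0085],
    [-0.0006,-0.005,0.017],
    [-0.001,-0.0075,0.0255],
    [-0.0013,-0.01,0.034],
    [-0.0016,-0.0122,0.0424],
  ],
  turn=[
    [0.033,0,0],
    [0.067,0,0],
    [0.1,0,0],
    [0.133,0,0],
    [0.167,0,0],
  ],
)

```text
t: 6.23
tcp_pos: [0.4417, -0.1695, 0.1689]
tool_rot: [0.786, 0.562, -0.15, -0.21]
force: [0.2, -1.0, -4.8]
finger_gap: 0.127
gripper_force: 101.1
```

>>> apply_moves(
  claw=[-1,-1,-1,-1,-1],
  travel=[
    [0,-0.0015,0],
    [0,-0.003,0],
    [0,-0.0045,0],
    [0,-0.006,-0.001],
    [0,-0.0073,-0.001],
  ],
  turn=[
    [0.02,0,0],
    [0.04,0,0],
    [0.06,0,0],
    [0.08,0,0],
    [0.1,0,0],
  ],
)

```text
t: 6.65
tcp_pos: [0.4377, -0.1681, 0.1717]
tool_rot: [0.744, 0.532, -0.235, -0.329]
force: [0.4, -0.4, -5.6]
finger_gap: 0.127
gripper_force: 101.3
```

>>> apply_moves(
  claw=[-1,-1,-1,-1,-1],
  travel=[
    [0,0,0],
    [0,0,0],
    [0,0,0],
    [0,0,0],
    [0,0,0],
  ],
  turn=[
    [0,0,0],
    [0,0,0],
    [0,0,0],
    [0,0,0],
    [0,0,0],
  ],
)

```text
t: 7.07
tcp_pos: [0.4355, -0.1685, 0.1729]
tool_rot: [0.745, 0.531, -0.235, -0.33]
force: [0.3, -0.4, -4.3]
finger_gap: 0.122
gripper_force: 101.3
```

>>> apply_moves(
  claw=[-1,-1,-1,-1,-1],
  travel=[
    [0,0,0],
    [0,0,0],
    [0,0,0],
    [0,0,0],
    [0,0,0],
  ],
  turn=[
    [0,0,0],
    [0,0,0],
    [0,0,0],
    [0,0,0],
    [0,0,0],
  ],
)

```text
t: 7.48
tcp_pos: [0.4353, -0.1687, 0.1723]
tool_rot: [0.744, 0.53, -0.235, -0.331]
force: [0.0, 0.4, -5.0]
finger_gap: 0.121
gripper_force: 101.3
```

```bash
python3 - <<'E'
from h import *
s=shot("side","s3")
cv2.imwrite("pics/s3c.png",cv2.resize(s["pixels"][100:300,200:420,::-1],None,fx=3,fy=2.9,interpolation=cv2.INTER_CUBIC))
st=manip.sense();print(st["tcp_pos"],Ro.from_quat(st["tool_rot"]).apply([0,1,0]),st["force"],st["q"].round(2))
c=np.array([.477,-.182]); L=down(-19); plan([(grip2tcp(np.r_[c,.25],L),L,2)])
E
```

```text
[ 0.43533837 -0.16866584  0.17226718] [ 0.63383998 -0.21824223 -0.74203585] [-0.40462059 -0.23211757 -4.34796783] [-0.52  0.79  1.38 -0.14  1.8  -0.16]
[0.0007, -0.0089, -0.0449] [-0.1331, -0.0003, -0.0001] mm 37.0 deg 24.0
[0.0006, 0.0101, -0.0446] [-0.133, -0.0002, -0.0001] mm 37.0 deg 23.9
```

View pics/s3c.png

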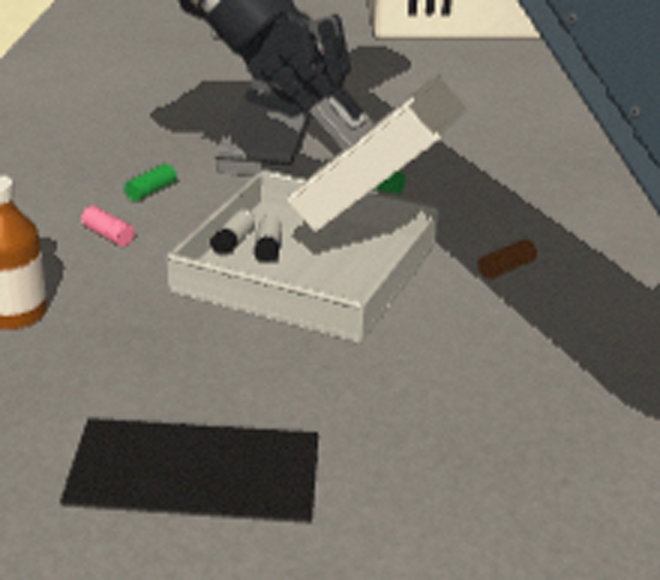

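The enlarged side view shows two steel tubes in the tray, black caps at (225,242) and (268,248), and the caddy tipped at about 48° with nothing coming out. Next I level it clear of the tray and weigh it for two seconds.

>>> apply_moves(
  claw=[-1,-1,-1,-1,-1],
  travel=[
    [0,-0.002,-0.009],
    [0,-0.004,-0.018],
    [0,-0.006,-0.027],
    [0,-0.008,-0.036],
    [0.0007,-0.009,-0.045],
  ],
  turn=[
    [-0.027,0,0],
    [-0.053,0,0],
    [-0.08,0,0],
    [-0.107,0,0],
    [-0.133,0,0],
  ],
)

```text
t: 7.95
tcp_pos: [0.4559, -0.1752, 0.2024]
tool_rot: [0.797, 0.568, -0.119, -0.169]
force: [1.5, 0.7, -4.6]
finger_gap: 0.128
gripper_force: 101.1
```

>>> apply_moves(
  claw=[-1,-1,-1,-1,-1],
  travel=[
    [0,0.002,-0.009],
    [0,0.004,-0.018],
    [0,0.006,-0.027],
    [0,0.008,-0.036],
    [0.0006,0.01,-0.045],
  ],
  turn=[
    [-0.027,0,0],
    [-0.053,0,0],
    [-0.08,0,0],
    [-0.107,0,0],
    [-0.133,0,0],
  ],
)

```text
t: 8.37
tcp_pos: [0.4755, -0.1812, 0.2317]
tool_rot: [0.814, 0.58, 0.0, -0.001]
force: [0.3, -0.2, -4.7]
finger_gap: 0.127
gripper_force: 101.0
```

>>> apply_moves(
  claw=[-1,-1,-1,-1,-1],
  travel=[
    [0,0,0],
    [0,0,0],
    [0,0,0],
    [0,0,0],
    [0,0,0],
  ],
  turn=[
    [0,0,0],
    [0,0,0],
    [0,0,0],
    [0,0,0],
    [0,0,0],
  ],
)

```text
t: 8.78
tcp_pos: [0.4772, -0.1821, 0.2306]
tool_rot: [0.814, 0.58, -0.0, -0.002]
force: [0.2, -0.7, -4.7]
finger_gap: 0.128
gripper_force: 101.0
```

>>> apply_moves(
  claw=[-1,-1,-1,-1,-1],
  travel=[
    [0,0,0],
    [0,0,0],
    [0,0,0],
    [0,0,0],
    [0,0,0],
  ],
  turn=[
    [0,0,0],
    [0,0,0],
    [0,0,0],
    [0,0,0],
    [0,0,0],
  ],
)

```text
t: 9.2
tcp_pos: [0.4771, -0.182, 0.2313]
tool_rot: [0.814, 0.58, 0.0, -0.001]
force: [0.6, 0.7, -5.4]
finger_gap: 0.128
gripper_force: 101.1
```

>>> apply_moves(
  claw=[-1,-1,-1,-1,-1],
  travel=[
    [0,0,0],
    [0,0,0],
    [0,0,0],
    [0,0,0],
    [0,0,0],
  ],
  turn=[
    [0,0,0],
    [0,0,0],
    [0,0,0],
    [0,0,0],
    [0,0,0],
  ],
)

```text
t: 9.62
tcp_pos: [0.4771, -0.182, 0.2314]
tool_rot: [0.814, 0.58, 0.0, -0.001]
force: [1.1, -1.1, -5.3]
finger_gap: 0.128
gripper_force: 101.1
```

>>> apply_moves(
  claw=[-1,-1,-1,-1,-1],
  travel=[
    [0,0,0],
    [0,0,0],
    [0,0,0],
    [0,0,0],
    [0,0,0],
  ],
  turn=[
    [0,0,0],
    [0,0,0],
    [0,0,0],
    [0,0,0],
    [0,0,0],
  ],
)

```text
t: 10.03
tcp_pos: [0.4771, -0.182, 0.2314]
tool_rot: [0.814, 0.58, 0.0, -0.001]
force: [-0.6, -0.5, -5.1]
finger_gap: 0.128
gripper_force: 101.1
```

>>> apply_moves(
  claw=[-1,-1,-1,-1,-1],
  travel=[
    [0,0,0],
    [0,0,0],
    [0,0,0],
    [0,0,0],
    [0,0,0],
  ],
  turn=[
    [0,0,0],
    [0,0,0],
    [0,0,0],
    [0,0,0],
    [0,0,0],
  ],
)

```text
t: 10.45
tcp_pos: [0.4771, -0.182, 0.2314]
tool_rot: [0.814, 0.58, 0.0, -0.001]
force: [-0.1, 0.4, -4.8]
finger_gap: 0.128
gripper_force: 101.1
```

```bash
python3 - <<'E'
from h import *
F=[]
for i in range(14):
    shot("side" if i else "top","t4" if i==0 else None); F.append(manip.sense()["force"][2])
st=manip.sense();print(np.mean(F),np.std(F),"mass",-np.mean(F)/9.81);print(st["t"],st["tcp_pos"],Ro.from_quat(st["tool_rot"]).apply([0,1,0]),st["q"].round(2))
c=np.array([.477,-.182]); d=np.array([np.cos(np.radians(-19)),np.sin(np.radians(-19))])
g=np.r_[c+d*.03,.185];A=down(-19,-30);T=down(-19,-48)
plan([(grip2tcp(g,A),A,1),(grip2tcp(g,T),T,1)])
E
```

```text
-4.613616648505738 0.48655159610206 mass 0.4702973138130212
11.15 [ 0.47709846 -0.18201493  0.23137781] [ 9.45134407e-01 -3.26681287e-01 -5.37256455e-04] [-0.58  0.37  1.72  0.    1.05 -0.25]
[-0.0001, 0.0493, 0.0785] [-0.1668, -0.0003, -0.0005] mm 74.0 deg 30.0
[0.0, 0.0073, -0.0012] [-0.1, 0.0, 0.0] mm 6.0 deg 18.0
```

The caddy weighs about 0.48 kg against 0.35 kg empty, so one tube remains. Tipping the other end now.

>>> apply_moves(
  claw=[-1,-1,-1,-1,-1],
  travel=[
    [0,0.01,0.016],
    [0,0.02,0.032],
    [0,0.03,0.048],
    [0,0.04,0.064],
    [0,0.0493,0.0785],
  ],
  turn=[
    [-0.033,0,0],
    [-0.067,0,0],
    [-0.1,0,0],
    [-0.133,0,0],
    [-0.167,0,0],
  ],
)

```text
t: 11.57
tcp_pos: [0.5108, -0.1872, 0.1744]
tool_rot: [0.791, 0.568, 0.14, 0.179]
force: [0.7, 1.7, -3.9]
finger_gap: 0.126
gripper_force: 101.6
```

>>> apply_moves(
  claw=[-1,-1,-1,-1,-1],
  travel=[
    [0,0.0015,0],
    [0,0.003,0],
    [0,0.0045,0],
    [0,0.006,-0.001],
    [0,0.0073,-0.001],
  ],
  turn=[
    [-0.02,0,0],
    [-0.04,0,0],
    [-0.06,0,0],
    [-0.08,0,0],
    [-0.1,0,0],
  ],
)

```text
t: 11.98
tcp_pos: [0.5222, -0.1768, 0.1776]
tool_rot: [0.77, 0.563, 0.201, 0.222]
force: [0.2, 0.4, -4.0]
finger_gap: 0.123
gripper_force: 101.6
```

>>> apply_moves(
  claw=[-1,-1,-1,-1,-1],
  travel=[
    [0,0,0],
    [0,0,0],
    [0,0,0],
    [0,0,0],
    [0,0,0],
  ],
  turn=[
    [0,0,0],
    [0,0,0],
    [0,0,0],
    [0,0,0],
    [0,0,0],
  ],
)

```text
t: 12.4
tcp_pos: [0.522, -0.1767, 0.1774]
tool_rot: [0.771, 0.563, 0.201, 0.221]
force: [0.7, 0.1, -4.1]
finger_gap: 0.125
gripper_force: 101.6
```

>>> apply_moves(
  claw=[-1,-1,-1,-1,-1],
  travel=[
    [0,0,0],
    [0,0,0],
    [0,0,0],
    [0,0,0],
    [0,0,0],
  ],
  turn=[
    [0,0,0],
    [0,0,0],
    [0,0,0],
    [0,0,0],
    [0,0,0],
  ],
)

```text
t: 12.82
tcp_pos: [0.5216, -0.1764, 0.177]
tool_rot: [0.771, 0.563, 0.201, 0.221]
force: [-0.0, -0.4, -3.2]
finger_gap: 0.128
gripper_force: 101.6
```

```bash
python3 - <<'E'
from h import *
s=shot("side")
cv2.imwrite("pics/s5c.png",cv2.resize(s["pixels"][100:300,200:420,::-1],None,fx=3,fy=2.9,interpolation=cv2.INTER_CUBIC))
st=manip.sense();print(st["tcp_pos"],Ro.from_quat(st["tool_rot"]).apply([0,1,0]),st["force"],st["q"].round(2))
c=np.array([.477,-.182]); L=down(-19); plan([(grip2tcp(np.r_[c,.25],L),L,2)])
E
```

```text
[ 0.52159883 -0.17641024  0.17703435] [ 0.77920959 -0.26911347  0.56604801] [ 0.03458526  0.76137017 -3.4868987 ] [-0.67  0.43  2.12  1.42  0.27 -1.71]
[-0.0092, -0.0017, -0.0429] [0.0957, -0.0115, 0.0034] mm 35.0 deg 17.4
[-0.0109, -0.0141, -0.0401] [0.0957, -0.0114, 0.0034] mm 35.0 deg 17.4
```

View pics/s5c.png

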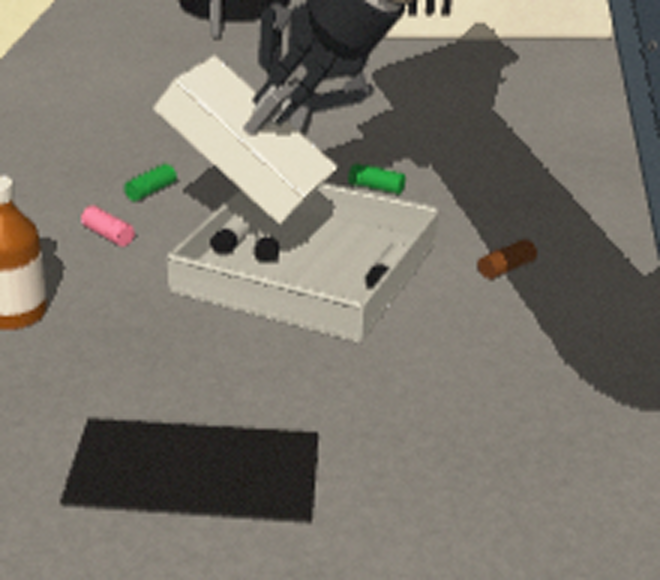

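The third tube is out and lies in the tray with its cap at (376,276), making three. Levelling and weighing again to confirm the caddy is empty.

>>> apply_moves(
  claw=[-1,-1,-1,-1,-1],
  travel=[
    [-0.002,0,-0.009],
    [-0.004,0,-0.018],
    [-0.006,-0.001,-0.027],
    [-0.008,-0.001,-0.036],
    [-0.0092,-0.0017,-0.043],
  ],
  turn=[
    [0.019,-0.002,0.001],
    [0.038,-0.004,0.001],
    [0.057,-0.007,0.002],
    [0.077,-0.009,0.003],
    [0.0957,-0.0115,0.0034],
  ],
)

```text
t: 13.28
tcp_pos: [0.5093, -0.1699, 0.1972]
tool_rot: [0.786, 0.58, 0.158, 0.145]
force: [0.5, 1.1, -2.8]
finger_gap: 0.129
gripper_force: 101.7
```

>>> apply_moves(
  claw=[-1,-1,-1],
  travel=[
    [0,0,0],
    [0,0,0],
    [0,0,0],
  ],
  turn=[
    [0,0,0],
    [0,0,0],
    [0,0,0],
  ],
)

```text
t: 13.53
tcp_pos: [0.5104, -0.17, 0.1974]
tool_rot: [0.785, 0.58, 0.16, 0.147]
force: [0.5, 0.6, -3.3]
finger_gap: 0.128
gripper_force: 101.8
```

```bash
python3 - <<'E'
from h import *
st=manip.sense();print(st["tcp_pos"],Ro.from_quat(st["tool_rot"]).apply([0,1,0]),st["force"],st["q"].round(2))
c=np.array([.477,-.182]); L=down(-19); plan([(grip2tcp(np.r_[c,.25],L),L,1)])
E
```

```text
[ 0.51044978 -0.16997657  0.19735743] [ 0.86370133 -0.2843526   0.41612932] [ 0.50302982  0.62063613 -3.27414101] [-0.66  0.36  2.    0.53  0.46 -0.8 ]
[-0.0225, -0.0143, -0.055] [0.1363, -0.0288, 0.0103] mm 49.0 deg 25.1
```

>>> apply_moves(
  claw=[-1,-1,-1,-1,-1],
  travel=[
    [-0.0045,-0.003,-0.011],
    [-0.009,-0.006,-0.022],
    [-0.0135,-0.009,-0.033],
    [-0.018,-0.0115,-0.044],
    [-0.0225,-0.0143,-0.055],
  ],
  turn=[
    [0.027,-0.006,0.002],
    [0.054,-0.012,0.004],
    [0.082,-0.018,0.006],
    [0.109,-0.023,0.008],
    [0.1363,-0.0288,0.01],
  ],
)

```text
t: 13.95
tcp_pos: [0.477, -0.1816, 0.2313]
tool_rot: [0.814, 0.581, -0.001, -0.002]
force: [0.1, 1.3, -4.3]
finger_gap: 0.129
gripper_force: 101.6
```

>>> apply_moves(
  claw=[-1,-1,-1],
  travel=[
    [0,0,0],
    [0,0,0],
    [0,0,0],
  ],
  turn=[
    [0,0,0],
    [0,0,0],
    [0,0,0],
  ],
)

```text
t: 14.2
tcp_pos: [0.4765, -0.1813, 0.23]
tool_rot: [0.814, 0.581, 0.0, -0.001]
force: [-0.3, 0.2, -2.3]
finger_gap: 0.128
gripper_force: 101.6
```

```bash
python3 - <<'E'
from h import *
st=manip.sense();print(st["tcp_pos"],Ro.from_quat(st["tool_rot"]).apply([0,1,0]),st["force"],st["q"].round(2))
c=np.array([.477,-.182]); L=down(-19); plan([(grip2tcp(np.r_[c,.25],L),L,1)])
E
```

```text
[ 0.47645062 -0.18129848  0.23004179] [ 9.45961133e-01 -3.24278798e-01 -8.92292664e-04] [-0.33965816  0.23615834 -2.31074856] [-0.58  0.38  1.72  0.    1.05 -0.25]
[-0.0006, 0.0009, -0.0012] [-0.0003, -0.0004, 0.0004] mm 1.0 deg 0.1
```

Level again. Holding two seconds to weigh.

>>> apply_moves(
  claw=[-1,-1,-1,-1,-1],
  travel=[
    [0,0,0],
    [0,0,0],
    [0,0,0],
    [0,0,0],
    [0,0,0],
  ],
  turn=[
    [0,0,0],
    [0,0,0],
    [0,0,0],
    [0,0,0],
    [0,0,0],
  ],
)

```text
t: 14.62
tcp_pos: [0.4772, -0.1826, 0.2314]
tool_rot: [0.814, 0.581, -0.001, 0.001]
force: [-0.8, -0.3, -1.9]
finger_gap: 0.128
gripper_force: 101.6
```

>>> apply_moves(
  claw=[-1,-1,-1,-1,-1],
  travel=[
    [0,0,0],
    [0,0,0],
    [0,0,0],
    [0,0,0],
    [0,0,0],
  ],
  turn=[
    [0,0,0],
    [0,0,0],
    [0,0,0],
    [0,0,0],
    [0,0,0],
  ],
)

```text
t: 15.03
tcp_pos: [0.4774, -0.1827, 0.2315]
tool_rot: [0.814, 0.581, -0.001, 0.001]
force: [-0.0, -0.2, -3.1]
finger_gap: 0.128
gripper_force: 101.6
```

>>> apply_moves(
  claw=[-1,-1,-1,-1,-1],
  travel=[
    [0,0,0],
    [0,0,0],
    [0,0,0],
    [0,0,0],
    [0,0,0],
  ],
  turn=[
    [0,0,0],
    [0,0,0],
    [0,0,0],
    [0,0,0],
    [0,0,0],
  ],
)

```text
t: 15.45
tcp_pos: [0.4774, -0.1827, 0.2315]
tool_rot: [0.814, 0.581, -0.001, 0.001]
force: [-0.6, 0.9, -2.2]
finger_gap: 0.128
gripper_force: 101.6
```

>>> apply_moves(
  claw=[-1,-1,-1,-1,-1],
  travel=[
    [0,0,0],
    [0,0,0],
    [0,0,0],
    [0,0,0],
    [0,0,0],
  ],
  turn=[
    [0,0,0],
    [0,0,0],
    [0,0,0],
    [0,0,0],
    [0,0,0],
  ],
)

```text
t: 15.87
tcp_pos: [0.4774, -0.1827, 0.2315]
tool_rot: [0.814, 0.581, -0.001, 0.001]
force: [0.1, -0.1, -3.6]
finger_gap: 0.128
gripper_force: 101.6
```

```bash
python3 - <<'E'
from h import *
F=[]
for i in range(14):
    w=shot("wrist"); F.append(manip.sense()["force"][2])
st=manip.sense();print(st["t"],np.mean(F),np.std(F),"mass",-np.mean(F)/9.81)
P=cloud(w); p=Ro.from_quat(st["tool_rot"]).inv().apply(P.reshape(-1,3)-st["tcp_pos"]).reshape(P.shape)
ok=w["depth"]>0
# caddy in tool frame: roof at z ~ +.007+.., 
m=ok&(abs(p[...,0])<.07)&(abs(p[...,1])<.11)&(p[...,2]>-.005)&(p[...,2]<.03)&(w["pixels"].min(2)>120)
q=(p[m]*1000).astype(np.float32); print(len(q),"roof z",np.percentile(q[:,2],[5,50,95]),cv2.minAreaRect(q[:,:2]),q.min(0),q.max(0))
D=down(4); plan([([.5272,.158,.21],D,2)])
cv2.imwrite("pics/w6.png",w["pixels"][:,:,::-1])
E
```

```text
16.5667 -3.490278391312095 0.37675055584891354 mass 0.3557878074732003Traceback (most recent call last):
  File "<stdin>", line 10, in <module>
cv2.error: OpenCV(4.12.0) /io/opencv/modules/imgproc/src/convhull.cpp:143: error: (-215:Assertion failed) total >= 0 && (depth == CV_32F || depth == CV_32S) in function 'convexHull'
```

Now 0.356 kg, so the caddy is empty. Checking how it sits in the grip before placing it.

```bash
python3 - <<'E'
from h import *
w=shot("wrist"); st=manip.sense()
P=cloud(w); p=Ro.from_quat(st["tool_rot"]).inv().apply(P.reshape(-1,3)-st["tcp_pos"]).reshape(P.shape)
ok=w["depth"]>0
b=ok&(abs(p[...,0])<.09)&(abs(p[...,1])<.12)
for lo in range(-30,50,5): print(lo,int((b&(p[...,2]*1000>lo)&(p[...,2]*1000<=lo+5)).sum()),end="; ")
m=b&(p[...,2]>-.01)&(p[...,2]<.035)&(w["pixels"].min(2)>100)
q=np.ascontiguousarray(p[m]*1000,dtype=np.float32); print(len(q))
if len(q)>50:
    print(np.percentile(q,[2,50,98],axis=0),cv2.minAreaRect(np.ascontiguousarray(q[:,:2])))
    A=np.c_[q[:,:2],np.ones(len(q))]; print("z fit",np.linalg.lstsq(A,q[:,2],rcond=None)[0])
cv2.imwrite("pics/w6.png",w["pixels"][:,:,::-1])
plan([([.5272,.158,.21],down(4),2)])
E
```

```text
-30 553; -25 504; -20 449; -15 389; -10 275; -5 129; 0 80; 5 8808; 10 29836; 15 810; 20 783; 25 662; 30 632; 35 530; 40 524; 45 549; 41216
[[-30.47873039 -82.21461487   9.2203084 ]
 [ 16.38382721  -3.38066304  10.49492073]
 [ 41.89446793  81.55141754  28.65031395]] ((1.0381240844726562, -0.36199951171875), (170.73736572265625, 82.5710678100586), 89.87922668457031)
z fit [6.12747573e-02 1.83982311e-03 1.05884649e+01]
[0.2115, -0.0397, 0.013] [-0.0, 0.0003, -0.0638] mm 172.0 deg 11.5
[0.2152, 0.0032, 0.0132] [-0.0, 0.0003, -0.0637] mm 173.0 deg 11.5
```

View pics/w6.png

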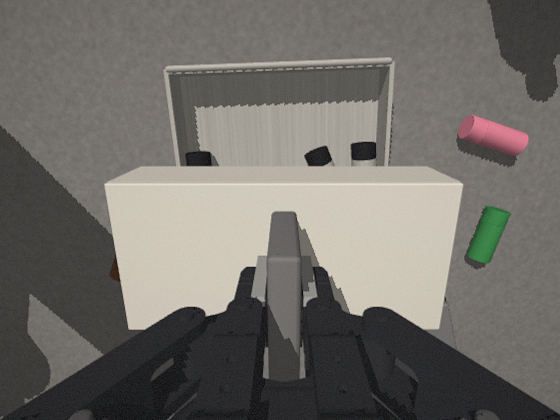

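The wrist view shows the caddy square in the grip, with its centre 1 mm off in tool x and its roof 10.5 mm below the TCP. All three tube caps are in the tray at (199,158), (318,156) and (363,150). I'll stop short of the plate and measure it with the still wrist camera.

```bash
python3 - <<'E'
from h import *
plan([([.515,.01,.23],down(4),1)])
E
```

```text
[0.2431, -0.0338, 0.0014] [-0.0, 0.0006, -0.1275] mm 196.0 deg 23.0
```

>>> apply_moves(
  claw=[-1,-1,-1,-1,-1],
  travel=[
    [0.04,-0.005,0],
    [0.09,-0.012,0],
    [0.14,-0.019,0],
    [0.19,-0.026,0.001],
    [0.225,-0.031,0.001],
  ],
  turn=[
    [0,0,-0.025],
    [0,0,-0.05],
    [0,0,-0.075],
    [0,0,-0.1],
    [0,0,-0.1275],
  ],
)

```text
t: 17.03
tcp_pos: [0.5123, -0.0014, 0.2303]
tool_rot: [0.68, 0.733, -0.0, -0.0]
force: [0.2, -0.4, -3.1]
finger_gap: 0.128
gripper_force: 101.7
```

>>> apply_moves(
  claw=[-1,-1,-1,-1,-1],
  travel=[
    [0.015,0,0],
    [0.018,0,0],
    [0.018,0,0],
    [0.018,0,0],
    [0.018,0,0],
  ],
  turn=[
    [0,0,0],
    [0,0,0],
    [0,0,0],
    [0,0,0],
    [0,0,0],
  ],
)

```text
t: 17.45
tcp_pos: [0.5115, 0.0084, 0.2303]
tool_rot: [0.683, 0.731, -0.001, 0.001]
force: [0.5, -0.1, -2.7]
finger_gap: 0.128
gripper_force: 101.6
```

```bash
python3 - <<'E'
from h import *
w=shot("wrist","w7"); st=manip.sense(); P=cloud(w); Z=np.where(w["depth"]>0,P[...,2],9)
m=(w["pixels"].max(2)<70)&(abs(Z-.006)<.006)&(np.hypot(P[...,0]-.53,P[...,1]-.16)<.13)
m=cv2.morphologyEx(m.astype(np.uint8),cv2.MORPH_OPEN,np.ones((5,5)))
c=max(cv2.findContours(m,0,2)[0],key=cv2.contourArea)[:,0]
print("touches",c.min(0),c.max(0))
X=np.array([ray(w,u,v,.006) for u,v in c])[:,:2]*1000
print("ray rect",cv2.minAreaRect(X.astype(np.float32)))
print("z",np.median(Z[m>0]),st["tcp_pos"],st["tool_rot"])
E
```

```text
touches [207   0] [413  83]
ray rect ((527.6572875976562, 142.70901489257812), (198.98580932617188, 74.65727233886719), 3.8585784435272217)
z 0.0066411007489074955 [0.51145999 0.00841171 0.23031904] [ 6.82924111e-01  7.30488364e-01 -9.48572632e-04  7.13257727e-04]
```

View pics/w7.png

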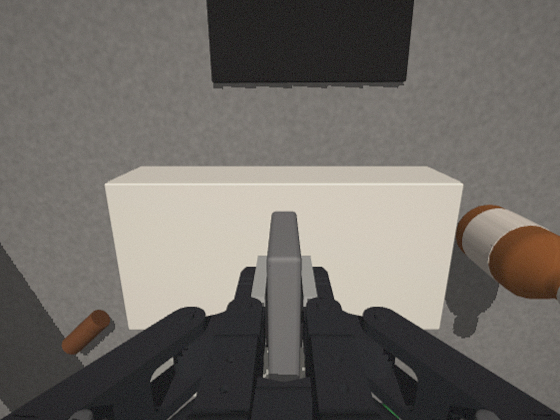

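The view shows the plate at (207–413, 0–83) with its near edge in full view, and the caddy square in the grip. From the near edge and the known 110 mm width, the plate centre is about (0.5267, 0.1606) with yaw 3.9°.

```bash
python3 - <<'E'
from h import *
plan([([.5272,.1596,.11],down(3.9),1)])
E
```

```text
[0.1876, 0.0324, 0.1499] [-0.0001, 0.0007, -0.0003] mm 194.0 deg 0.1
```

>>> apply_moves(
  claw=[-1,-1,-1,-1,-1],
  travel=[
    [0.04,0.0065,0.02],
    [0.085,0.014,0.055],
    [0.125,0.022,0.09],
    [0.165,0.028,0.125],
    [0.1876,0.0324,0.15],
  ],
  turn=[
    [0,0.0007,0],
    [0,0.0007,0],
    [0,0.0007,0],
    [0,0.0007,0],
    [0,0.0007,0],
  ],
)

```text
t: 17.92
tcp_pos: [0.5272, 0.162, 0.1087]
tool_rot: [0.683, 0.731, 0.0, -0.0]
force: [-0.4, 0.9, -4.2]
finger_gap: 0.122
gripper_force: 101.5
```

>>> apply_moves(
  claw=[-1,-1,-1,-1,-1],
  travel=[
    [0,0,0],
    [0,0,0],
    [0,0,0],
    [0,0,0],
    [0,0,0],
  ],
  turn=[
    [0,0,0],
    [0,0,0],
    [0,0,0],
    [0,0,0],
    [0,0,0],
  ],
)

```text
t: 18.33
tcp_pos: [0.5279, 0.1599, 0.1113]
tool_rot: [0.683, 0.731, 0.001, 0.001]
force: [-0.5, -0.2, -3.4]
finger_gap: 0.126
gripper_force: 101.5
```

```bash
python3 - <<'E'
from h import *
st=manip.sense();print(st["tcp_pos"],st["tool_rot"])
plan([([.5272,.1596,.068],down(3.9),1)])
E
```

```text
[0.52790262 0.15993241 0.11131458] [6.82789084e-01 7.30614708e-01 8.68442978e-04 6.78828491e-04]
[-0.0004, -0.001, 0.0541] [0.0007, -0.0001, -0.0001] mm 43.0 deg 0.1
```

>>> apply_moves(
  claw=[-1,-1,-1,-1,-1],
  travel=[
    [-0.0004,-0.001,0.014],
    [-0.0004,-0.001,0.03],
    [-0.0004,-0.001,0.042],
    [-0.0004,-0.001,0.05],
    [-0.0004,-0.001,0.054],
  ],
  turn=[
    [0.0007,0,0],
    [0.0007,0,0],
    [0.0007,0,0],
    [0.0007,0,0],
    [0.0007,0,0],
  ],
)

```text
t: 18.75
tcp_pos: [0.5253, 0.1605, 0.0656]
tool_rot: [0.682, 0.731, -0.002, -0.002]
force: [-0.3, 0.4, -2.8]
finger_gap: 0.127
gripper_force: 101.6
```

>>> apply_moves(
  claw=[-1,-1,-1,-1,-1],
  travel=[
    [0,0,0.002],
    [0,0,0.004],
    [0,0,0.005],
    [0,0,0.006],
    [0,0,0.006],
  ],
  turn=[
    [0,0,0],
    [0,0,0],
    [0,0,0],
    [0,0,0],
    [0,0,0],
  ],
)

```text
t: 19.17
tcp_pos: [0.5261, 0.161, 0.0622]
tool_rot: [0.682, 0.731, -0.001, -0.001]
force: [-0.2, 0.8, -4.1]
finger_gap: 0.125
gripper_force: 101.6
```

>>> apply_moves(
  claw=[-1,-1,-1,-1,-1],
  travel=[
    [0,0,0.001],
    [0,0,0.002],
    [0,0,0.002],
    [0,0,0.002],
    [0,0,0.002],
  ],
  turn=[
    [0,0,0],
    [0,0,0],
    [0,0,0],
    [0,0,0],
    [0,0,0],
  ],
)

```text
t: 19.58
tcp_pos: [0.526, 0.161, 0.061]
tool_rot: [0.682, 0.731, -0.001, -0.001]
force: [-2.3, -0.7, 3.8]
finger_gap: 0.123
gripper_force: 102.7
```

Contact at z = 0.061, where it was gripped. Releasing and withdrawing straight up.

>>> apply_moves(
  claw=[-0.6,-0.4,0,0,0],
  travel=[
    [0,0,0],
    [0,0,0],
    [0,0,0],
    [0,0,0],
    [0,0,0],
  ],
  turn=[
    [0,0,0],
    [0,0,0],
    [0,0,0],
    [0,0,0],
    [0,0,0],
  ],
)

```text
t: 20.0
tcp_pos: [0.526, 0.1609, 0.0603]
tool_rot: [0.682, 0.731, -0.001, -0.001]
force: [-0.7, 0.1, 0.3]
finger_gap: 0.499
gripper_force: 0.0
```

>>> apply_moves(
  claw=[0,0,0,0,0],
  travel=[
    [0,0,-0.01],
    [0,0,-0.03],
    [0,0,-0.07],
    [0,0,-0.12],
    [0,0,-0.17],
  ],
  turn=[
    [0,0,0],
    [0,0,0],
    [0,0,0],
    [0,0,0],
    [0,0,0],
  ],
)

```text
t: 20.42
tcp_pos: [0.5254, 0.1607, 0.1976]
tool_rot: [0.682, 0.731, -0.002, -0.002]
force: [1.3, 0.5, -0.5]
finger_gap: 0.499
gripper_force: 0.0
```

>>> apply_moves(
  claw=[0.5,1,1,1,1],
  travel=[
    [0,0,-0.01],
    [0,0,-0.01],
    [0,0,-0.01],
    [0,0,-0.01],
    [0,0,-0.01],
  ],
  turn=[
    [0,0,0],
    [0,0,0],
    [0,0,0],
    [0,0,0],
    [0,0,0],
  ],
)

```text
t: 20.83
tcp_pos: [0.5248, 0.1607, 0.2025]
tool_rot: [0.682, 0.731, -0.003, -0.002]
force: [-0.2, 0.3, -0.4]
finger_gap: 1.002
gripper_force: 0.0
```

```bash
python3 - <<'E'
from h import *
s=shot("wrist","w8"); P=cloud(s); Z=np.where(s["depth"]>0,P[...,2],9)
def near(m): return np.hypot(P[...,0]-.53,P[...,1]-.16)<.14
for n,lo,hi in(("grip",.09,.108),("roof",.044,.056),("plate",.001,.010)):
    m=(Z>lo)&(Z<hi)&near(0)
    if n=="plate": m&=(s["pixels"].max(2)<60)
    q=np.ascontiguousarray(P[m][:,:2]*1000,dtype=np.float32)
    print(n,len(q),cv2.minAreaRect(q),np.median(Z[m]))
st=manip.sense();print(st["t"],st["tcp_pos"],st["force"],st["finger_gap"])
E
```

```text
grip 1101 ((525.9775390625, 161.99264526367188), (11.973355293273926, 55.89566421508789), 4.362918853759766) 0.10244879535956718
roof 15288 ((525.8353271484375, 161.52655029296875), (170.31930541992188, 82.77867889404297), 3.914743185043335) 0.05059186037064323
plate 2807 ((526.4691162109375, 161.7216339111328), (198.7330780029297, 108.51409149169922), 4.014838218688965) 0.006535671674552096
20.8833 [0.52503056 0.16068771 0.20248697] [ 0.67274246 -0.37997464 -0.32165385] 1.0030164967878987
```

View pics/w8.png

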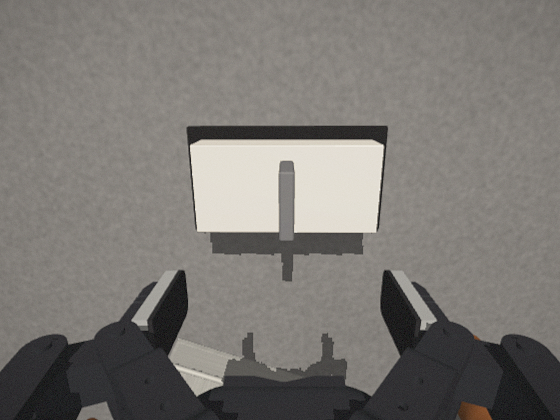

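The view shows the caddy upright at (287,187), centred within 1 mm and 0.1° on the plate, with the gripper open and clear. All three tubes were seen in the tray, so I'm handing in.

```bash
python3 -c "
from station import manip
print(manip.sign_off())"
```

```text
the job is handed in; nothing more can be done
None
```

The job is handed in: all three tubes are in the tray, the caddy (weighed empty at about 0.356 kg) is back on its plate, centred to about 1 mm, and nothing else was touched; the second tip reached only about 35°, but its tube rolled out.

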